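# Put the writing set back in its fitted desk tray

### The arm

A 6-joint arm with a two-finger parallel gripper is mounted at the origin on a cart in front of the work surface, level with it; the furniture and walls round the work are solid. World frame = base frame: x ahead of the robot, y to its left, z up, the work surface at z = 0. Lengths are in m, angles in degrees, forces in N, time in s.
With the tool pointing down it reaches from about 0.4 to 0.825 m from the base axis. Payload 7 kg.
Tool frame: the origin (TCP) lies on the centre line of the jaws, within the pads' length; the fingertips stand 14 mm ahead of it and the grasp point (between the pads) lies 5 mm behind it; z points along the fingers, y is the line along which they close (so a half turn about z gives the same grasp; the last joint's range is limited). The gripper opens to 88 mm and grips with 3 to 60 N. Pads are 19 mm wide; open, the fingers measure 130 mm over their backs; the gripper's body (78 mm by 193 mm) begins 47 mm behind the grasp point.
Start: joints at [82.569, 20.546, 0.682, 0, -70.136, -16.507], TCP at [0.274, 0.617, 0.241] pointing down, gripper open.
Joint ranges: [-176.03, 176.03], [-82.01, 121.73], [-58.28, 71.71], [-173.87, 95.51], [-174.79, -0.11], [-173.66, 173.66]. Speed limits (degrees/s): [136.94, 136.94, 172.46, 180, 180, 180].

### API

Orientations are given as [roll, pitch, yaw] about the fixed x, y, z axes, in that order (R = Rz(yaw) Ry(pitch) Rx(roll)).
In Python, from plant import r gives the robot as it stands.
- The arm moves only by the tool send_rows, never from a script. Its argument "steps" is a list of rows, each an object with "dp": the shift along the tool's x, y, z in mm, a list of three; "roll": the turn about the tool's z in rad; "jaw": the opening in per cent of the stroke, from 0 (shut) to 100 (fully open). In form: [{"dp": [tx, ty, tz], "roll": roll, "jaw": jaw}, ...]. A call has 1 to 5 rows; each row is the pose to reach, as a shift and turn from the pose commanded when the call began, along the tool's axes at that moment; what a row does not reach only later rows make up. A row lasts 1/8 s, in which the tool goes at most 62.5 mm and 10.7 degrees, less where a joint would pass 70% of its speed; a pose out of reach is approached as far as the arm can. A call with a gripper value outside its range is refused whole. The fingers move at their own pace and stop on an object; "newtons" is the grip in N (left out, the last holds). Time passes only in rows, so rows that repeat a pose let the fingers close. It gives the time, the measured TCP pose, the force, the opening and the grip force at its end, in the units of the state.
- r.get_state(): the state, without advancing time (a new reading comes with each control period).
- r.capture(name): name is "scene" or "top"; returns a dict with "image" (400x640x3 uint8, blue, green, red), "K" (3x3 intrinsics, pixels), "rvec" (rotation vector, rad) and "tvec" (3), from world to camera coordinates, as OpenCV has them. Camera axes: x right, y down, z forward; pixel columns grow to the right and rows downward; lengths in m; the calibration is good to about 2 mm. A picture is of the moment at which its call begins. There is no depth.
- r.close_job(): hands the job in; it is judged then, once.
The state is a dict: "time_s": time; "joints": joint angles; "qd": joint speeds; "joint_torque": joint torques, N m; "tcp_pos": TCP position; "eef_rot": TCP orientation; "contact_force": force on the tool from outside, world axes, zero at the start; "moment": the same for the moment, N m; "gripper_width": finger opening in m; "gripper_force": force on a finger pad.
Only numpy, scipy, OpenCV 4.12 (cv2) and the standard library are available. Lean on these libraries where they do the work, as an engineer would, in place of code of your own. Each camera call takes 0.05 s, during which the arm holds its last target. There are 200 camera calls.

### The job

Clear the writing set off the desk into the fitted wooden tray: the dark red fountain pen laid across both brass forks of the pen rest, the blue ink bottle with the black cap into the square blue-lined pocket, the rubber stamp into the deeper, grey-lined oblong pocket and the eraser into the shallow, green-lined one, each standing flat on its pocket's floor. Lower the glass ink bottle into its pocket, do not let it drop. The blue ball pen and the green bottle with the white cap are not part of the set: leave them where they are.

Things in the scene. Friction and masses are not known exactly. Their poses are not given: they have to be found in the camera images.
- fountain_pen: dark red capped fountain pen with gilt bands, 136 mm long, 14 mm thick, 24 g, lying on the table. Origin on its underside at mid length as it lies at the start (the pen's axis is 7.4 mm along its own +z from the origin); y runs along the pen. It can roll.
- ink_bottle: square ink bottle, dark blue glass, black round screw cap, standing; body 49 x 49 x 36 mm, narrow neck, cap 32 mm in diameter from 42 to 57 mm above the origin; 140 g. Origin at the centre of its underside, z up, x and y square to its sides. Taken from above by the cap.
- rubber_stamp: rubber stamp with a turned brown wooden handle, standing; foot 25 x 56 x 17 mm (56 along y), round handle about 24 mm in diameter between 32 and 66 mm above the origin, on a thinner neck (18 mm) below that; 45 g. Origin at the centre of its underside, z up. Taken from above by the handle.
- eraser: half-used white eraser in a blue sleeve, lying flat, 23 x 48 x 13 mm (48 along y), 22 g. Origin at the centre of its underside, z up.
- pen_rest: oak block 46 x 161 x 26 mm in the tray with two brass wire forks at y = -42 and +42 mm, open upward (V, tips 38 mm apart across x and 51 mm above the origin). A pen in both forks lies along y above x = 0, its axis 47 mm above the origin; between the forks fingers have room down to 26 mm. Origin: centre of the underside, 6 mm above the table. The square inserts are on its +x side.
- ink_well: oak insert 80 x 80 x 26 mm with a square pocket lined in blue, 65 x 65 mm, floor 6 mm above the origin. One of three square inserts, 81 mm apart, that change places in a fixed dark tray (255 x 141 mm, rim 20 mm high). Origin: centre of the underside, 6 mm above the table; z up, x and y square to the pocket.
- stamp_pocket: oak insert 80 x 80 x 26 mm with an oblong pocket lined in grey, 41 mm (x) by 72 mm (y), 13 mm deep, floor 13 mm above the origin. Stands in one of the tray's three square places. Origin: centre of the underside, 6 mm above the table; z up.
- eraser_pocket: oak insert 80 x 80 x 26 mm with a shallow oblong pocket lined in green, 39 mm (x) by 64 mm (y), 5 mm deep, floor 21 mm above the origin (the eraser stands 8 mm proud). Stands in one of the tray's three square places. Origin: centre of the underside, 6 mm above the table; z up.
- ball_pen: blue ball pen with steel tip, clip and push button, 138 mm long, 12 mm thick, lying on the table; y runs along it; origin on its underside near mid length. Not part of the set: stays where it lies.
- green_bottle: square green bottle with a round white cap and a blank paper label, 47 x 47 x 57 mm, standing. Origin at the centre of its underside. Not part of the set: stays where it stands.

How it is judged:
By the outcome, as a careful person would: the job done as asked, in the order asked, and still so for the second after the job is handed in, with the robot touching nothing.
It also fails if it takes over 104 s, if anything falls off the work surface, if the arm or the gripper's body presses on something with over 40 N, if the wrist force passes 120 N, or if a joint passes its speed limit or range.

## Working session

There is one attempt and no reset: what is moved stays moved. The work goes in short steps, Python scripts to look and compute and a tool call to move; the robot and the scene stay as the last step left them, time stands still between calls to the robot, and variables do not carry over. Pictures are saved under pics/ and viewed, at most 14 in all, crops included, and the job is handed in when it is done.

Besides the shell and the picture viewer there is one more tool, called after ">>>" as a command line: name --argument value ..., lists and objects as JSON in quotes. send_rows: Moves the arm, as the interface text tells. Its arguments: {"type":"object","properties":{"steps":{"type":"array","items":{"type":"object","properties":{"dp":{"type":"array","items":{"type":"number"}},"roll":{"type":"number"},"jaw":{"type":"number"}}}},"newtons":{"type":"number"}},"required":["steps"]}

```bash
mkdir -p pics; ls; cat > h.py <<'E'
import numpy as np, cv2
from plant import r
def cam(n):
    c=r.capture(n); R=cv2.Rodrigues(np.array(c["rvec"],float))[0]
    return c["image"],np.array(c["K"],float),R,np.array(c["tvec"],float).ravel()
def ray(u,v,z,K,R,t):
    d=R.T@np.linalg.inv(K)@np.array([u,v,1.]); o=-R.T@t
    return o+d*(z-o[2])/d[2]
E
python3 - <<'E'
from h import *
for n in("scene","top"):
    i,K,R,t=cam(n); cv2.imwrite(f"pics/{n}0.png",i); np.savez(f"{n}.npz",K=K,R=R,t=t); print(n,K.round(1).tolist(),(-R.T@t).round(3),R.round(2).tolist())
s=r.get_state(); print(s)
E
```

```text
pics
scene [[361.8, 0.0, 319.2], [0.0, 361.8, 192.8], [0.0, 0.0, 1.0]] [ 0.052 -0.549  0.665] [[0.56, -0.83, 0.01], [-0.61, -0.42, -0.67], [0.56, 0.37, -0.74]]
top [[446.8, 0.0, 314.0], [0.0, 446.8, 200.5], [0.0, 0.0, 1.0]] [ 0.447 -0.241  0.956] [[0.02, -1.0, -0.02], [-1.0, -0.02, -0.07], [0.07, 0.02, -1.0]]
{'time_s': 0.1, 'joints': array([ 8.25668522e+01,  2.05869182e+01,  6.38791988e-01, -1.68207498e-02,
       -7.01387283e+01, -1.65085509e+01]), 'qd': array([-0.0273657 , -0.09136863,  0.00829563,  0.11081244,  0.00724544,
        0.15202476]), 'joint_torque': array([-1.60397856e-03, -5.84162235e+01,  2.93747860e+01,  7.01541960e+00,
        1.01500683e-02, -4.83405665e-05]), 'tcp_pos': array([0.27375853, 0.61651815, 0.23972217]), 'eef_rot': array([ 1.79912232e+02, -9.52093696e-03, -2.39474182e+01]), 'contact_force': array([-0.08827231,  0.33906256, -0.17243755]), 'moment': array([0.01863534, 0.0261487 , 0.05825499]), 'gripper_force': 0.0, 'gripper_width': 0.08762292392738576}
```

View pics/scene0.png

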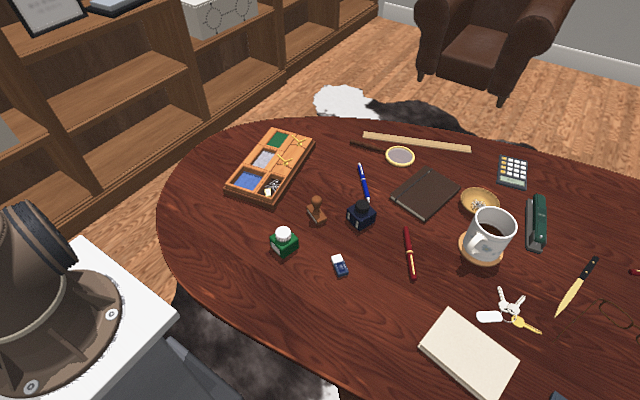

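View pics/top0.png

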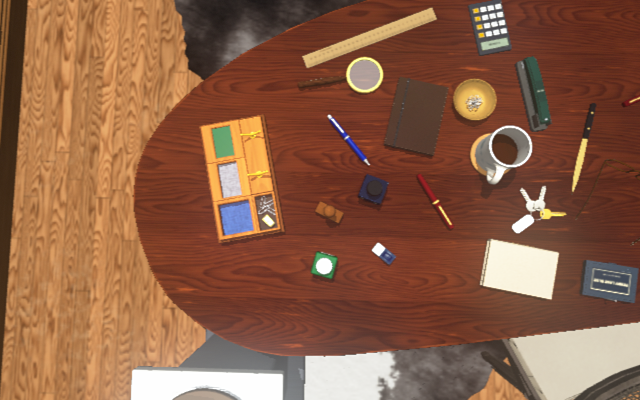

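```bash
python3 - <<'E'
import cv2
i=cv2.imread("pics/top0.png")
cv2.imwrite("pics/c1.png",cv2.resize(i[110:250,190:300],None,fx=4,fy=4,interpolation=cv2.INTER_CUBIC))
cv2.imwrite("pics/c2.png",cv2.resize(i[160:285,300:460],None,fx=4.5,fy=4.5,interpolation=cv2.INTER_CUBIC))
E
```

```text
(no output)
```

View pics/c1.png

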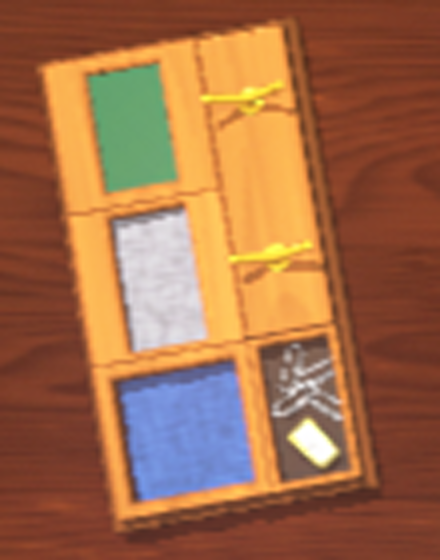

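View pics/c2.png

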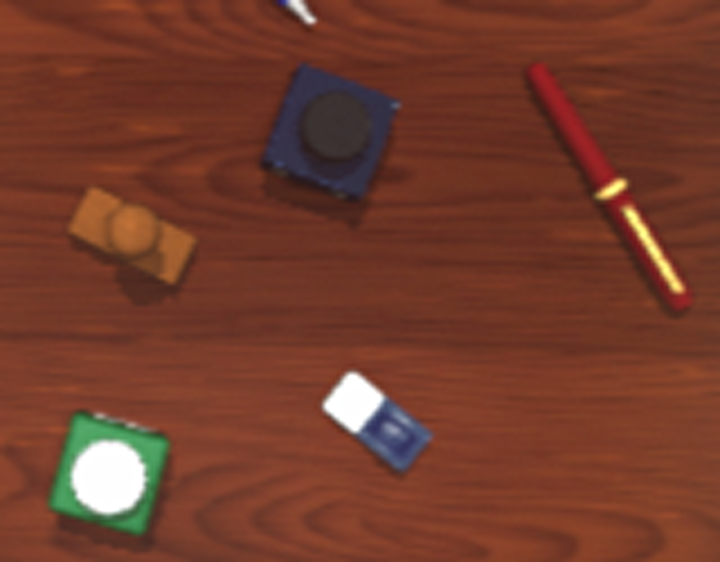

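```bash
cat > m.py <<'E'
import numpy as np
from h import ray
d=np.load("top.npz"); C=(d["K"],d["R"],d["t"])
def P(x,y,z,u0,v0,f): return ray(u0+(x+.5)/f-.5, v0+(y+.5)/f-.5, z,*C)[:2]
c1=lambda x,y,z:P(x,y,z,190,110,4.)
c2=lambda x,y,z:P(x,y,z,300,160,4.5)
ang=lambda v:np.degrees(np.arctan2(v[1],v[0]))
if __name__=="__main__":
    q=[c1(*p,.032) for p in[(68,212),(215,190),(243,345),(93,366)]]
    q=np.array(q); print("mid",q.mean(0),[np.linalg.norm(q[i]-q[i-1]) for i in range(4)],[ang(q[i]-q[i-1]) for i in range(4)])
    print("rest TR edge", c1(197,42,.032), c1(243,345,.032), ang(c1(197,42,.032)-c1(243,345,.032)))
    print("forks",c1(252,98,.04),c1(277,256,.04), ang(c1(252,98,.04)-c1(277,256,.04)))
    print("fork tips",[c1(*p,.057) for p in[(203,98),(283,84),(231,261),(312,244)]])
    q=np.array([c2(*p,.017) for p in[(92,187),(197,240),(175,287),(68,230)]]); print("stamp",q.mean(0),c2(134,228,.066),ang(q[1]-q[0]),ang(q[2]-q[3]),np.linalg.norm(q[1]-q[0]))
    q=np.array([c2(*p,.036) for p in[(303,65),(398,103),(362,198),(265,163)]]); print("ink",q.mean(0),c2(336,126,.057),[ang(q[i]-q[i-1]) for i in range(4)],[np.linalg.norm(q[i]-q[i-1]) for i in range(4)])
    q=np.array([c2(*p,.013) for p in[(352,371),(432,435),(404,472),(323,405)]]); print("eraser",q.mean(0),ang(q[1]-q[0]),ang(q[2]-q[3]),np.linalg.norm(q[1]-q[0]),np.linalg.norm(q[2]-q[1]))
    a,b=c2(538,68,.0074),c2(682,304,.0074); print("pen",(a+b)/2,ang(b-a),np.linalg.norm(b-a))
    print("green",c2(110,477,.057))
E
python3 m.py
```

```text
mid [ 0.55396152 -0.03892643] [np.float64(0.08227275798199019), np.float64(0.07807953047313743), np.float64(0.08297616725677803), np.float64(0.07904440118088688)] [np.float64(11.466982443289117), np.float64(-80.33364769517317), np.float64(-167.88352748383267), np.float64(99.18201329352648)]
rest TR edge [ 0.67952203 -0.05674322] [ 0.51982857 -0.08638539] 10.51551707222209
forks [ 0.64836642 -0.08815364] [ 0.56575716 -0.10385033] 10.758592838130399
fork tips [array([ 0.64417263, -0.06584428]), array([ 0.65215688, -0.10666917]), array([ 0.56052267, -0.08304569]), array([ 0.57003283, -0.12403903])]
stamp [ 0.49042428 -0.25107535] [ 0.49166297 -0.25097657] -115.61930754893515 -116.80653759211428 0.054916967214080153
ink [ 0.53910199 -0.34104863] [ 0.53979436 -0.34053629] [np.float64(-20.155431312584167), np.float64(-110.89517525625246), np.float64(160.1076095601624), np.float64(71.22524782606084)] [np.float64(0.048510974369944226), np.float64(0.04675428150200748), np.float64(0.04677588461301953), np.float64(0.04697876803528602)]
eraser [ 0.40720377 -0.36650077] -127.53564353896827 -128.40075677234086 0.047136203970700924 0.021543562523367716
pen [ 0.5195156  -0.47462242] -148.36451432009886 0.12898118378666298
green [ 0.38140435 -0.24268658]
```

```bash
cat > plan.py <<'E'
import numpy as np,sys
from plant import r
def cur():
    s=r.get_state(); return np.r_[np.array(s["tcp_pos"])*1000,s["eef_rot"][2]],s
def plan(wps,start=None):
    p=cur()[0] if start is None else np.array(start,float); print("t",r.get_state()["time_s"],"at",p.round(1))
    for w in wps:
        w=np.array(w,float); d=w[:3]-p[:3]; y=np.radians(p[3])
        c,s=np.cos(y),np.sin(y); dr=(w[3]-p[3]+180)%360-180
        print(w,"dp",[round(float(c*d[0]+s*d[1]),1),round(float(s*d[0]-c*d[1]),1),round(float(-d[2]),1)],"roll",round(float(-np.radians(dr)),3),"|",round(float(np.linalg.norm(d))),"mm"); p=w
E
python3 -c "
from plan import *
plan([(480,400,220,-69),(540,120,200,-110),(550,-170,200,-148.4),(522,-455,160,-148.4)],(273.8,616.6,240.,-23.95))"
```

```text
t 0.1 at [273.8 616.6 240.  -24. ]
[480. 400. 220. -69.] dp [276.4, 114.2, 20.0] roll 0.786 | 300 mm
[ 540.  120.  200. -110.] dp [282.9, 44.3, 20.0] roll 0.716 | 287 mm
[ 550.  -170.   200.  -148.4] dp [269.1, -108.6, -0.0] roll 0.67 | 290 mm
[ 522.  -455.   160.  -148.4] dp [173.2, -228.1, 40.0] roll -0.0 | 289 mm
```

>>> send_rows --steps '[{"dp": [55, 23, 4], "roll": 0.157, "jaw": 50}, {"dp": [110, 46, 8], "roll": 0.314, "jaw": 50}, {"dp": [165, 69, 12], "roll": 0.471, "jaw": 50}, {"dp": [220, 92, 16], "roll": 0.628, "jaw": 50}, {"dp": [276, 114, 20], "roll": 0.786, "jaw": 50}]'

```text
time_s: 0.72
tcp_pos: [0.4808, 0.3991, 0.2203]
eef_rot: [180.0, -0.0, -69.3]
contact_force: [-0.3, 0.3, 0.7]
gripper_width: 0.0457
gripper_force: 0.0
```

>>> send_rows --steps '[{"dp": [57, 9, 4], "roll": 0.143, "jaw": 50}, {"dp": [113, 18, 8], "roll": 0.286, "jaw": 50}, {"dp": [170, 27, 12], "roll": 0.43, "jaw": 50}, {"dp": [226, 35, 16], "roll": 0.573, "jaw": 50}, {"dp": [283, 44, 20], "roll": 0.716, "jaw": 50}]'

```text
time_s: 1.35
tcp_pos: [0.5403, 0.119, 0.2003]
eef_rot: [180.0, -0.0, -110.2]
contact_force: [1.4, 0.6, -0.1]
gripper_width: 0.0438
gripper_force: 0.0
```

>>> send_rows --steps '[{"dp": [54, -22, 0], "roll": 0.134}, {"dp": [108, -44, 0], "roll": 0.268}, {"dp": [162, -66, 0], "roll": 0.402}, {"dp": [216, -88, 0], "roll": 0.536}, {"dp": [269, -109, 0], "roll": 0.67}]'

```text
invalid input
```

>>> send_rows --steps '[{"dp": [35, -46, 14]}, {"dp": [69, -92, 28]}, {"dp": [104, -137, 42]}, {"dp": [139, -182, 56]}, {"dp": [173, -228, 70]}]'

```text
invalid input
```

```bash
python3 - <<'E'
from h import *
from plan import plan
plan([(519.5,-474.6,60,-148.4)])
i,K,R,t=cam("scene"); np.savez("scene.npz",K=K,R=R,t=t)
j,*_=cam("top")
cv2.imwrite("pics/p1.png",np.vstack([cv2.resize(i[200:300,350:470],None,fx=4,fy=4,interpolation=2)[:, :480],np.zeros((4,480,3),np.uint8),cv2.resize(j[160:206,400:520],None,fx=4,fy=4,interpolation=2)]))
E
```

```text
t 1.35 at [ 540.3  119.   200.3 -110.2]
[ 519.5 -474.6   60.  -148.4] dp [564.1, -185.9, 140.3] roll 0.666 | 610 mm
```

View pics/p1.png

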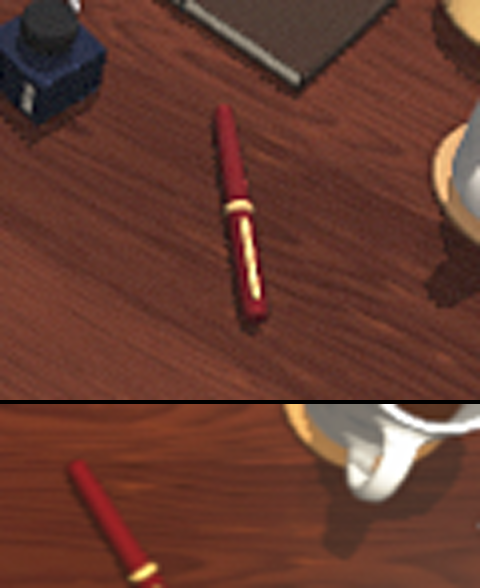

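The rows need every field. The crop shows the pen undisturbed, with its ends at about (223,107) and (256,314) in the 4x scene crop, so I can use it as a cross-check.

>>> send_rows --steps '[{"dp": [54, -22, 0], "roll": 0.134, "jaw": 50}, {"dp": [108, -44, 0], "roll": 0.268, "jaw": 50}, {"dp": [162, -66, 0], "roll": 0.402, "jaw": 50}, {"dp": [216, -88, 0], "roll": 0.536, "jaw": 50}, {"dp": [269, -109, 0], "roll": 0.67, "jaw": 50}]'

```text
time_s: 2.08
tcp_pos: [0.5507, -0.1707, 0.2005]
eef_rot: [180.0, 0.0, -148.6]
contact_force: [1.3, 0.9, -0.1]
gripper_width: 0.044
gripper_force: 0.0
```

>>> send_rows --steps '[{"dp": [35, -46, 14], "roll": 0, "jaw": 50}, {"dp": [69, -92, 28], "roll": 0, "jaw": 50}, {"dp": [104, -137, 42], "roll": 0, "jaw": 50}, {"dp": [139, -182, 56], "roll": 0, "jaw": 50}, {"dp": [173, -228, 70], "roll": 0, "jaw": 50}]'

```text
time_s: 2.7
tcp_pos: [0.5228, -0.4556, 0.1298]
eef_rot: [180.0, -0.0, -148.3]
contact_force: [0.5, 0.3, -0.1]
gripper_width: 0.0438
gripper_force: 0.0
```

```bash
python3 - <<'E'
from h import *
from plan import plan
d=np.load("scene.npz"); C=(d["K"],d["R"],d["t"])
f=lambda x,y:ray(350+(x+.5)/4-.5,200+(y+.5)/4-.5,.0074,*C)[:2]
a,b=f(223,107),f(257,315); print((a+b)/2,np.degrees(np.arctan2(*(b-a)[::-1])),np.linalg.norm(b-a))
plan([(519.5,-474.6,60,-148.4)])
j,*_=cam("top"); cv2.imwrite("pics/p2.png",cv2.resize(j[120:270,380:500],None,fx=4,fy=4,interpolation=2))
E
```

```text
[ 0.52077268 -0.47083128] -147.4846298979885 0.1316703244029022
t 2.7 at [ 522.8 -455.6  129.8 -148.3]
[ 519.5 -474.6   60.  -148.4] dp [12.8, -14.5, 69.8] roll 0.001 | 72 mm
```

View pics/p2.png

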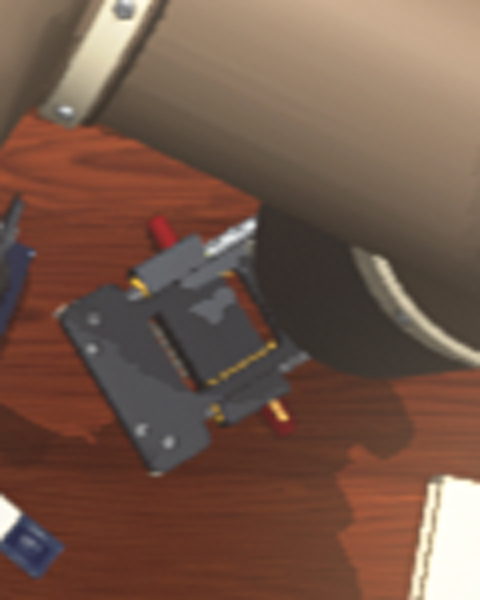

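Two cameras put the pen at about (0.520, -0.473), axis -148°, and the tool is above it with the jaws across it. Next I descend and grip.

>>> send_rows --steps '[{"dp": [11, -13, 40], "roll": -0.005, "jaw": 50}, {"dp": [11, -13, 80], "roll": -0.005, "jaw": 50}, {"dp": [11, -13, 104], "roll": -0.005, "jaw": 50}, {"dp": [11, -13, 114], "roll": -0.005, "jaw": 50}, {"dp": [11, -13, 114], "roll": -0.005, "jaw": 50}]'

```text
time_s: 3.38
tcp_pos: [0.5207, -0.4707, 0.0165]
eef_rot: [180.0, -0.0, -148.1]
contact_force: [0.5, -0.2, 0.6]
gripper_width: 0.0439
gripper_force: 0.0
```

>>> send_rows --newtons 15 --steps '[{"dp": [0, 0, 0], "roll": 0, "jaw": 25}, {"dp": [0, 0, 0], "roll": 0, "jaw": 5}, {"dp": [0, 0, 0], "roll": 0, "jaw": 5}, {"dp": [0, 0, 0], "roll": 0, "jaw": 5}, {"dp": [0, 0, 0], "roll": 0, "jaw": 5}]'

```text
time_s: 4.0
tcp_pos: [0.5206, -0.4711, 0.0169]
eef_rot: [-180.0, 0.0, -148.1]
contact_force: [1.3, -0.7, 0.3]
gripper_width: 0.0136
gripper_force: 15.0
```

>>> send_rows --steps '[{"dp": [0, 0, -10], "roll": 0, "jaw": 5}, {"dp": [0, 0, -40], "roll": 0, "jaw": 5}, {"dp": [0, 0, -80], "roll": 0, "jaw": 5}, {"dp": [0, 0, -115], "roll": 0, "jaw": 5}, {"dp": [0, 0, -125], "roll": 0, "jaw": 5}]'

```text
time_s: 4.62
tcp_pos: [0.5216, -0.4717, 0.1453]
eef_rot: [-179.8, 0.1, -148.1]
contact_force: [-0.1, 0.3, -1.0]
gripper_width: 0.0137
gripper_force: 15.0
```

```bash
python3 - <<'E'
from h import *
from plan import plan
plan([(606,-94.8,140,-169.4),(606,-94.8,62,-169.4)])
i,K,R,t=cam("scene"); s=r.get_state()
p,_=cv2.projectPoints(np.array([s["tcp_pos"]]),cv2.Rodrigues(R)[0],t,K,None); u,v=p.ravel().astype(int); print(u,v)
cv2.imwrite("pics/p3.png",cv2.resize(i[v-50:v+60,u-60:u+60],None,fx=4,fy=4,interpolation=2))
E
```

```text
t 4.625 at [ 521.6 -471.7  145.3 -148.1]
[ 606.   -94.8  140.  -169.4] dp [-270.9, 275.3, 5.3] roll 0.372 | 386 mm
[ 606.   -94.8   62.  -169.4] dp [-0.0, 0.0, 78.0] roll -0.0 | 78 mm
424 209
```

View pics/p3.png

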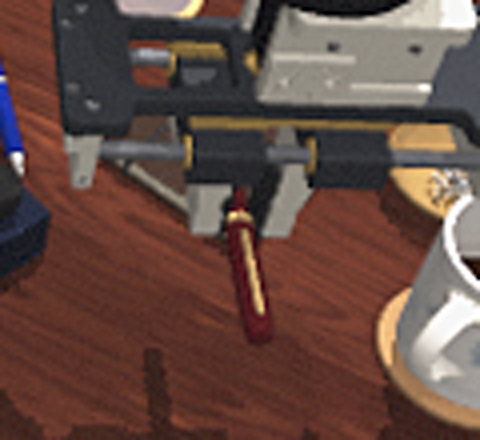

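```bash
python3 - <<'E'
from h import *
d=np.load("scene.npz"); C=(d["K"],d["R"],d["t"])
for p in[(238,215),(260,338)]: 
    q=ray(364+p[0]/4-.4,159+p[1]/4-.4,.136,*C); print(q, (q-np.array([.5216,-.4717,.136]))[:2]@np.array([np.cos(np.radians(-148.1)),np.sin(np.radians(-148.1))]))
E
```

```text
[ 0.52324507 -0.47108088  0.136     ] -0.0017237829194868268
[ 0.46329447 -0.50719268  0.136     ] 0.06825543108881198
```

>>> send_rows --steps '[{"dp": [-38, 39, -3], "roll": 0, "jaw": 5}, {"dp": [-76, 77, -5], "roll": 0, "jaw": 5}, {"dp": [-114, 116, -7], "roll": 0, "jaw": 5}, {"dp": [-152, 154, -10], "roll": 0, "jaw": 5}, {"dp": [-190, 193, -10], "roll": 0, "jaw": 5}]'

```text
time_s: 5.3
tcp_pos: [0.5795, -0.2049, 0.1509]
eef_rot: [180.0, -0.0, -148.1]
contact_force: [0.3, -1.1, -0.6]
gripper_width: 0.0134
gripper_force: 15.0
```

>>> send_rows --steps '[{"dp": [-30, 30, 0], "roll": 0.11, "jaw": 5}, {"dp": [-55, 55, 0], "roll": 0.22, "jaw": 5}, {"dp": [-75, 75, 0], "roll": 0.32, "jaw": 5}, {"dp": [-81, 82, 0], "roll": 0.372, "jaw": 5}, {"dp": [-81, 82, 0], "roll": 0.372, "jaw": 5}]'

```text
time_s: 5.92
tcp_pos: [0.6047, -0.0936, 0.1506]
eef_rot: [180.0, -0.1, -169.3]
contact_force: [-0.1, -0.4, 0.4]
gripper_width: 0.0135
gripper_force: 15.0
```

```bash
python3 - <<'E'
from h import *
from plan import plan
plan([(606,-94.8,63,-169.4)])
i,*_=cam("scene"); j,*_=cam("top")
cv2.imwrite("pics/p4.png",np.hstack([cv2.resize(i[110:220,215:345],None,fx=3,fy=4.5,interpolation=2)[:495],cv2.resize(j[100:250,190:310],None,fx=3.3,fy=3.3,interpolation=2)]))
E
```

```text
t 5.925 at [ 604.7  -93.6  150.6 -169.3]
[ 606.   -94.8   63.  -169.4] dp [-1.0, -1.4, 87.6] roll 0.001 | 88 mm
```

View pics/p4.png

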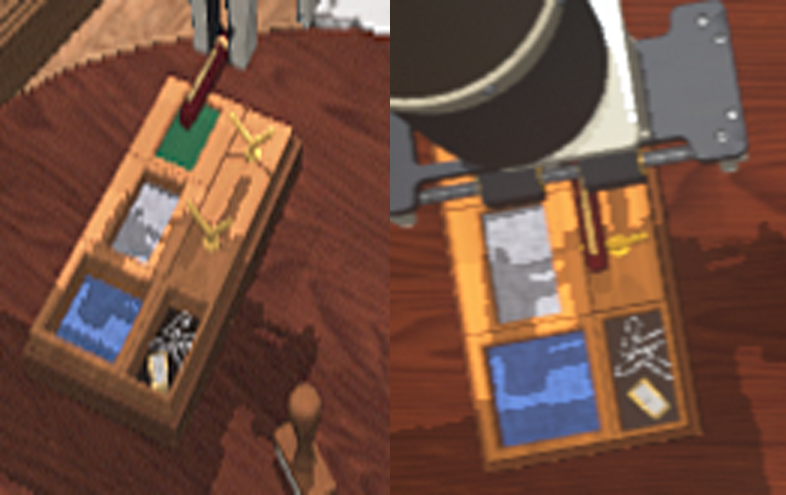

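Pen held level, its near end at (598,265) in the composite, in line with the near fork. Lowering onto the forks.

>>> send_rows --steps '[{"dp": [-1, -1.5, 35], "roll": 0, "jaw": 5}, {"dp": [-1, -1.5, 65], "roll": 0, "jaw": 5}, {"dp": [-1, -1.5, 80], "roll": 0, "jaw": 5}, {"dp": [-1, -1.5, 86], "roll": 0, "jaw": 5}, {"dp": [-1, -1.5, 88], "roll": 0, "jaw": 5}]'

```text
time_s: 6.65
tcp_pos: [0.6069, -0.0958, 0.064]
eef_rot: [-180.0, 0.0, -169.4]
contact_force: [-0.5, 1.0, 0.5]
gripper_width: 0.014
gripper_force: 15.0
```

>>> send_rows --steps '[{"dp": [0, 0, 0], "roll": 0, "jaw": 5}, {"dp": [0, 0, 0], "roll": 0, "jaw": 20}, {"dp": [0, 0, 0], "roll": 0, "jaw": 25}, {"dp": [0, 0, 0], "roll": 0, "jaw": 30}, {"dp": [0, 0, 0], "roll": 0, "jaw": 30}]'

```text
time_s: 7.28
tcp_pos: [0.6065, -0.0955, 0.0637]
eef_rot: [-180.0, 0.0, -169.4]
contact_force: [0.1, 0.4, 0.3]
gripper_width: 0.0257
gripper_force: 0.0
```

>>> send_rows --steps '[{"dp": [0, 0, 0], "roll": 0, "jaw": 35}, {"dp": [0, 0, -20], "roll": 0, "jaw": 35}, {"dp": [0, 0, -60], "roll": 0, "jaw": 35}, {"dp": [0, 0, -110], "roll": 0, "jaw": 50}, {"dp": [0, 0, -110], "roll": 0, "jaw": 60}]'

```text
time_s: 7.9
tcp_pos: [0.609, -0.0956, 0.1782]
eef_rot: [-179.9, 0.4, -169.4]
contact_force: [0.1, -0.4, -0.4]
gripper_width: 0.0453
gripper_force: 0.0
```

```bash
python3 - <<'E'
from plan import plan
plan([(575,-270,160,-195),(539.5,-340.8,110,-195)])
E
```

```text
t 7.9 at [ 609.   -95.6  178.2 -169.4]
[ 575. -270.  160. -195.] dp [65.6, -165.2, 18.2] roll 0.447 | 179 mm
[ 539.5 -340.8  110.  -195. ] dp [16.0, -77.6, 50.0] roll -0.0 | 94 mm
```

>>> send_rows --steps '[{"dp": [20, -42, 5], "roll": 0.1, "jaw": 60}, {"dp": [45, -92, 15], "roll": 0.21, "jaw": 60}, {"dp": [70, -142, 30], "roll": 0.32, "jaw": 60}, {"dp": [94, -190, 50], "roll": 0.43, "jaw": 60}, {"dp": [113, -228, 68], "roll": 0.534, "jaw": 60}]'

```text
time_s: 8.52
tcp_pos: [0.5361, -0.3422, 0.1043]
eef_rot: [180.0, -0.0, 159.7]
contact_force: [1.1, 0.4, -0.1]
gripper_width: 0.0522
gripper_force: 0.0
```

```bash
python3 - <<'E'
from h import *
from plan import plan
plan([(539.5,-340.8,52.5,-200)])
i,*_=cam("scene"); j,*_=cam("top")
cv2.imwrite("pics/p5.png",np.hstack([cv2.resize(i[110:240,215:395],None,fx=2.5,fy=3.8,interpolation=2)[:495],cv2.resize(j[100:250,190:290],None,fx=3.3,fy=3.3,interpolation=2)[:494]]))
E
```

```text
t 8.525 at [ 536.1 -342.2  104.3  159.7]
[ 539.5 -340.8   52.5 -200. ] dp [-2.7, 2.5, 51.8] roll -0.004 | 52 mm
```

View pics/p5.png

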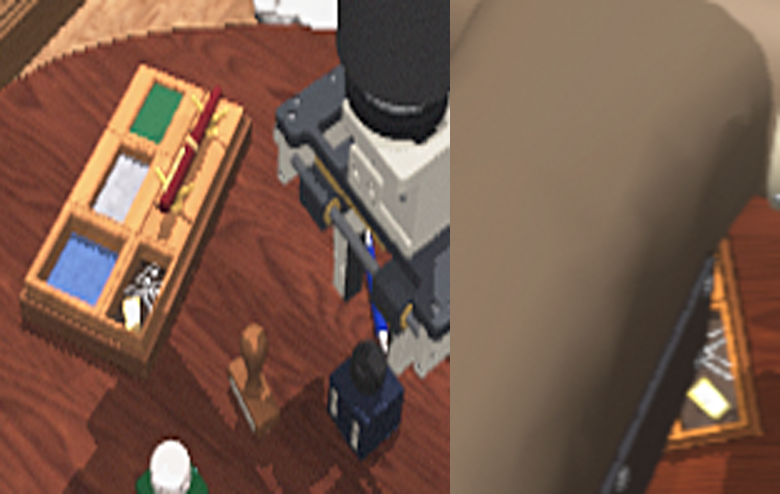

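```bash
python3 - <<'E'
from h import *
d=np.load("scene.npz"); C=(d["K"],d["R"],d["t"])
for p,z in[((368,355),.057),((345,297),.0905),((417,376),.0905)]: print(ray(215+p[0]/2.5,110+p[1]/3.8,z,*C))
p,_=cv2.projectPoints(np.array([[.5395,-.3408,.057]]),cv2.Rodrigues(C[1])[0],C[2],C[0],None); print((p.ravel()-[215,110])*[2.5,3.8])
E
```

```text
[ 0.54065236 -0.33760605  0.057     ]
[ 0.54056052 -0.31099863  0.0905    ]
[ 0.52364036 -0.39015094  0.0905    ]
[370.49881276 358.59844017]
```

Pen lies in both forks (about (218,95) to (165,205) in the left half), and the bottle stands where measured. Descending on the cap.

>>> send_rows --steps '[{"dp": [-3, 3, 5], "roll": 0, "jaw": 60}, {"dp": [-3, 3, 25], "roll": 0, "jaw": 60}, {"dp": [-3, 3, 43], "roll": 0, "jaw": 60}, {"dp": [-3, 3, 52], "roll": 0, "jaw": 60}, {"dp": [-3, 3, 52], "roll": 0, "jaw": 60}]'

```text
time_s: 9.25
tcp_pos: [0.541, -0.3381, 0.0528]
eef_rot: [-180.0, -0.1, 160.0]
contact_force: [-0.5, 0.8, 1.3]
gripper_width: 0.0525
gripper_force: 0.0
```

>>> send_rows --newtons 35 --steps '[{"dp": [-3, 3, 0], "roll": 0, "jaw": 50}, {"dp": [-3, 3, 0], "roll": 0, "jaw": 30}, {"dp": [-3, 3, 0], "roll": 0, "jaw": 25}, {"dp": [-3, 3, 0], "roll": 0, "jaw": 25}, {"dp": [-3, 3, 0], "roll": 0, "jaw": 25}]'

```text
time_s: 9.88
tcp_pos: [0.5454, -0.3371, 0.0542]
eef_rot: [-180.0, 0.1, 160.0]
contact_force: [-0.0, -0.6, 4.4]
gripper_width: 0.031
gripper_force: 35.0
```

>>> send_rows --steps '[{"dp": [0, 0, -8], "roll": 0, "jaw": 25}, {"dp": [0, 0, -30], "roll": 0, "jaw": 25}, {"dp": [0, 0, -60], "roll": 0, "jaw": 25}, {"dp": [0, 0, -85], "roll": 0, "jaw": 25}, {"dp": [0, 0, -95], "roll": 0, "jaw": 25}]'

```text
time_s: 10.5
tcp_pos: [0.5452, -0.3368, 0.15]
eef_rot: [180.0, 0.1, 160.0]
contact_force: [-0.4, 0.0, -1.7]
gripper_width: 0.0313
gripper_force: 35.0
```

```bash
python3 - <<'E'
from h import *
from plan import plan
plan([(515,-190,150,175),(474.4,-53.8,140,190.6),(474.4,-53.8,66,190.6)])
i,K,R,t=cam("scene"); s=r.get_state(); print(s["gripper_width"],s["gripper_force"],s["contact_force"])
p,_=cv2.projectPoints(np.array([s["tcp_pos"]]),cv2.Rodrigues(R)[0],t,K,None); u,v=p.ravel().astype(int); print(u,v)
cv2.imwrite("pics/p6.png",cv2.resize(i[v-40:v+70,u-60:u+60],None,fx=4,fy=4,interpolation=2))
E
```

```text
t 10.5 at [ 545.2 -336.8  150.   160. ]
[ 515. -190.  150.  175.] dp [78.6, 127.6, -0.0] roll -0.262 | 150 mm
[474.4 -53.8 140.  190.6] dp [52.3, 132.1, 10.0] roll -0.272 | 142 mm
[474.4 -53.8  66.  190.6] dp [-0.0, 0.0, 74.0] roll -0.0 | 74 mm
0.030942829791094546 34.999730587005615 [-0.09547854 -0.14917366 -0.63085149]
367 171
```

View pics/p6.png

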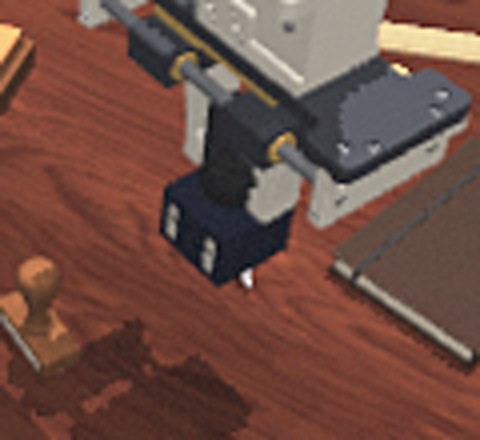

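Bottle held level by the cap (cap at about (228,165), body 165–290 × 175–285 in the crop), square to the jaws.

>>> send_rows --steps '[{"dp": [16, 26, 0], "roll": -0.05, "jaw": 25}, {"dp": [32, 51, 0], "roll": -0.1, "jaw": 25}, {"dp": [48, 77, 0], "roll": -0.16, "jaw": 25}, {"dp": [64, 102, 0], "roll": -0.21, "jaw": 25}, {"dp": [79, 128, 0], "roll": -0.262, "jaw": 25}]'

```text
time_s: 11.18
tcp_pos: [0.5134, -0.1885, 0.1473]
eef_rot: [180.0, -0.1, 175.1]
contact_force: [0.3, 0.8, -1.8]
gripper_width: 0.0312
gripper_force: 35.0
```

>>> send_rows --steps '[{"dp": [12, 33, 0], "roll": -0.07, "jaw": 25}, {"dp": [25, 66, 0], "roll": -0.14, "jaw": 25}, {"dp": [37, 99, 4], "roll": -0.2, "jaw": 25}, {"dp": [47, 125, 8], "roll": -0.25, "jaw": 25}, {"dp": [49, 131, 10], "roll": -0.272, "jaw": 25}]'

```text
time_s: 11.8
tcp_pos: [0.476, -0.0537, 0.1376]
eef_rot: [180.0, -0.1, -169.3]
contact_force: [0.1, 0.6, -1.9]
gripper_width: 0.0309
gripper_force: 35.0
```

>>> send_rows --steps '[{"dp": [0, 0, 0], "roll": 0, "jaw": 25}, {"dp": [0, 0, 0], "roll": 0, "jaw": 25}, {"dp": [0, 0, 10], "roll": 0, "jaw": 25}, {"dp": [0, 0, 20], "roll": 0, "jaw": 25}, {"dp": [0, 0, 24], "roll": 0, "jaw": 25}]'

```text
time_s: 12.42
tcp_pos: [0.4765, -0.0552, 0.1134]
eef_rot: [-180.0, -0.1, -169.5]
contact_force: [-0.1, 0.1, -1.8]
gripper_width: 0.0312
gripper_force: 35.0
```

```bash
python3 - <<'E'
from h import *
from plan import plan
plan([(477.3,-53.2,66,190.6)])
i,K,R,t=cam("scene"); j,*_=cam("top")
cv2.imwrite("pics/p7.png",np.hstack([cv2.resize(i[110:230,205:325],None,fx=4,fy=4,interpolation=2),cv2.resize(j[150:270,200:280],None,fx=4,fy=4,interpolation=2)]))
E
```

```text
t 12.425 at [ 476.5  -55.2  113.4 -169.5]
[477.3 -53.2  66.  190.6] dp [-1.2, 1.8, 47.4] roll -0.001 | 47 mm
```

View pics/p7.png

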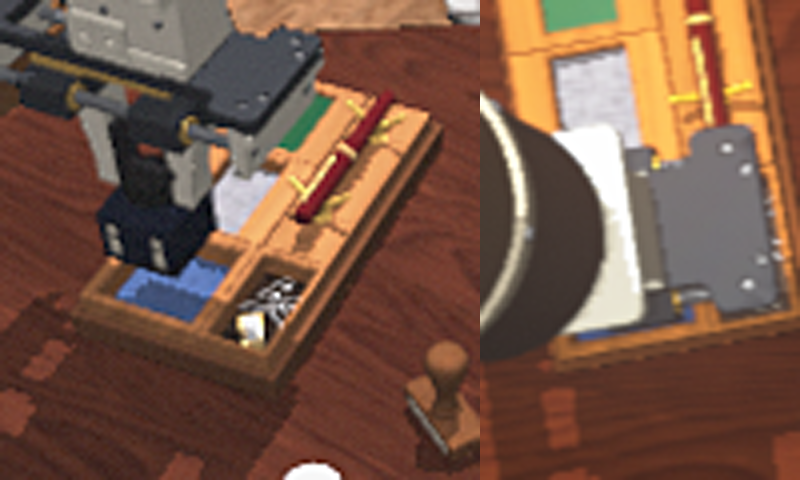

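```bash
python3 - <<'E'
from h import *
d=np.load("scene.npz"); C=(d["K"],d["R"],d["t"])
f=lambda x,y,z:ray(205+(x+.5)/4-.5,110+(y+.5)/4-.5,z,*C)[:2]*1000
a=np.radians(10.6); M=np.array([[np.cos(a),np.sin(a)],[np.sin(a),-np.cos(a)]])
w=np.array([474.4,-53.8]); 
for n,p in dict(bot_near=(165,272,.059),bot_topnear=(168,243,.095),bot_left=(103,255,.059),pocket_near=(203,330,.032),tray_near=(268,380,.020),tray_left=(80,310,.02)).items():
    q=f(*p); print(n,q.round(1),"tray frame rel. ink_well (away, toward rest):",(M@(q-w)).round(1))
E
```

```text
bot_near [453.3 -73. ] tray frame rel. ink_well (away, toward rest): [-24.3  15. ]
bot_topnear [447.7 -87.1] tray frame rel. ink_well (away, toward rest): [-32.4  27.9]
bot_left [443.  -33.2] tray frame rel. ink_well (away, toward rest): [-27. -26.]
pocket_near [ 447.7 -102.9] tray frame rel. ink_well (away, toward rest): [-35.2  43.3]
tray_near [ 446.7 -151.8] tray frame rel. ink_well (away, toward rest): [-45.3  91.3]
tray_left [425.2 -21.8] tray frame rel. ink_well (away, toward rest): [-42.4 -40.5]
```

>>> send_rows --steps '[{"dp": [-1, 2, 12], "roll": 0, "jaw": 25}, {"dp": [-1, 2, 24], "roll": 0, "jaw": 25}, {"dp": [-1, 2, 34], "roll": 0, "jaw": 25}, {"dp": [-1, 2, 40], "roll": 0, "jaw": 25}, {"dp": [-1, 2, 43], "roll": 0, "jaw": 25}]'

```text
time_s: 13.15
tcp_pos: [0.4776, -0.0527, 0.0711]
eef_rot: [-180.0, -0.0, -169.4]
contact_force: [0.6, -0.7, -2.1]
gripper_width: 0.0312
gripper_force: 35.0
```

>>> send_rows --steps '[{"dp": [0, 0, 1], "roll": 0, "jaw": 25}, {"dp": [0, 0, 2], "roll": 0, "jaw": 25}, {"dp": [0, 0, 3], "roll": 0, "jaw": 25}, {"dp": [0, 0, 3.5], "roll": 0, "jaw": 25}, {"dp": [0, 0, 3.5], "roll": 0, "jaw": 25}]'

```text
time_s: 13.78
tcp_pos: [0.4778, -0.0526, 0.0681]
eef_rot: [180.0, 0.0, -169.4]
contact_force: [0.4, 0.2, -0.4]
gripper_width: 0.0308
gripper_force: 35.0
```

>>> send_rows --steps '[{"dp": [0, 0, 0.5], "roll": 0, "jaw": 25}, {"dp": [0, 0, 1], "roll": 0, "jaw": 25}, {"dp": [0, 0, 1], "roll": 0, "jaw": 25}]'

```text
time_s: 14.15
tcp_pos: [0.4777, -0.0527, 0.067]
eef_rot: [-180.0, -0.0, -169.4]
contact_force: [-0.7, 0.6, -1.4]
gripper_width: 0.0312
gripper_force: 35.0
```

>>> send_rows --steps '[{"dp": [0, 0, 0.5], "roll": 0, "jaw": 25}, {"dp": [0, 0, 1], "roll": 0, "jaw": 25}, {"dp": [0, 0, 1], "roll": 0, "jaw": 25}]'

```text
time_s: 14.52
tcp_pos: [0.4777, -0.0527, 0.0662]
eef_rot: [-180.0, 0.0, -169.4]
contact_force: [-0.6, 0.1, -0.6]
gripper_width: 0.031
gripper_force: 35.0
```

>>> send_rows --steps '[{"dp": [0, 0, 0.5], "roll": 0, "jaw": 25}, {"dp": [0, 0, 1], "roll": 0, "jaw": 25}, {"dp": [0, 0, 1], "roll": 0, "jaw": 25}]'

```text
time_s: 14.9
tcp_pos: [0.4778, -0.0528, 0.066]
eef_rot: [-180.0, 0.0, -169.4]
contact_force: [-5.5, 0.6, 12.9]
gripper_width: 0.031
gripper_force: 35.0
```

>>> send_rows --steps '[{"dp": [0, 0, -0.5], "roll": 0, "jaw": 30}, {"dp": [0, 0, -0.5], "roll": 0, "jaw": 40}, {"dp": [0, 0, -0.5], "roll": 0, "jaw": 50}, {"dp": [0, 0, -0.5], "roll": 0, "jaw": 52}, {"dp": [0, 0, -0.5], "roll": 0, "jaw": 52}]'

```text
time_s: 15.52
tcp_pos: [0.4778, -0.0526, 0.0655]
eef_rot: [180.0, -0.0, -169.4]
contact_force: [-0.5, 0.3, -1.1]
gripper_width: 0.0451
gripper_force: 0.0
```

>>> send_rows --steps '[{"dp": [0, 0, -10], "roll": 0, "jaw": 52}, {"dp": [0, 0, -30], "roll": 0, "jaw": 52}, {"dp": [0, 0, -60], "roll": 0, "jaw": 52}, {"dp": [0, 0, -80], "roll": 0, "jaw": 52}, {"dp": [0, 0, -80], "roll": 0, "jaw": 52}]'

```text
time_s: 16.15
tcp_pos: [0.4789, -0.0524, 0.1477]
eef_rot: [180.0, 0.2, -169.4]
contact_force: [-0.5, -0.7, -0.5]
gripper_width: 0.0452
gripper_force: 0.0
```

```bash
python3 - <<'E'
from plan import plan
plan([(491,-251,120,143),(491,-251,120,143-180)])
E
```

```text
t 16.15 at [ 478.9  -52.4  147.7 -169.4]
[ 491. -251.  120.  143.] dp [24.6, -197.4, 27.7] roll 0.831 | 201 mm
[ 491. -251.  120.  -37.] dp [0.0, 0.0, -0.0] roll 3.142 | 0 mm
```

>>> send_rows --steps '[{"dp": [5, -40, 4], "roll": -0.185, "jaw": 52}, {"dp": [10, -80, 12], "roll": -0.37, "jaw": 52}, {"dp": [15, -120, 20], "roll": -0.556, "jaw": 52}, {"dp": [20, -160, 28], "roll": -0.742, "jaw": 52}, {"dp": [25, -197, 38], "roll": -0.929, "jaw": 52}]'

```text
time_s: 16.77
tcp_pos: [0.4891, -0.2522, 0.1069]
eef_rot: [180.0, -0.0, -115.8]
contact_force: [0.7, 0.4, -0.3]
gripper_width: 0.0455
gripper_force: 0.0
```

```bash
python3 - <<'E'
from h import *
from plan import plan
plan([(491.2,-251,49,-116.2)])
i,K,R,t=cam("scene"); j,*_=cam("top")
cv2.imwrite("pics/p8.png",np.hstack([cv2.resize(i[120:240,210:350],None,fx=3.5,fy=4,interpolation=2),cv2.resize(j[110:260,195:285],None,fx=3.2,fy=3.2,interpolation=2)]))
E
```

```text
t 16.775 at [ 489.1 -252.2  106.9 -115.8]
[ 491.2 -251.    49.  -116.2] dp [-2.0, -1.4, 57.9] roll 0.006 | 58 mm
```

View pics/p8.png

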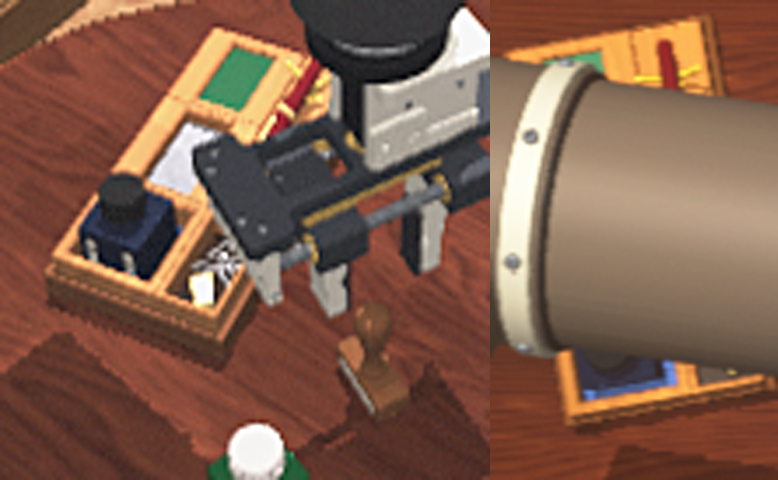

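The bottle stands in its blue pocket (cap at (122,195)), the pen is still in the forks, and the stamp is untouched (handle at (372,315)). Taking the stamp.

>>> send_rows --steps '[{"dp": [-1, -1, 15], "roll": 0, "jaw": 52}, {"dp": [-1, -1, 35], "roll": 0, "jaw": 52}, {"dp": [-1, -1, 50], "roll": 0, "jaw": 52}, {"dp": [-1, -1, 58], "roll": 0, "jaw": 52}, {"dp": [-1, -1, 58], "roll": 0, "jaw": 52}]'

```text
time_s: 17.5
tcp_pos: [0.4905, -0.25, 0.049]
eef_rot: [179.9, -0.0, -116.2]
contact_force: [-0.1, 0.6, -0.1]
gripper_width: 0.0457
gripper_force: 0.0
```

>>> send_rows --newtons 20 --steps '[{"dp": [0, 0, 0], "roll": 0, "jaw": 35}, {"dp": [0, 0, 0], "roll": 0, "jaw": 20}, {"dp": [0, 0, 0], "roll": 0, "jaw": 15}, {"dp": [0, 0, 0], "roll": 0, "jaw": 15}, {"dp": [0, 0, 0], "roll": 0, "jaw": 15}]'

```text
time_s: 18.12
tcp_pos: [0.491, -0.2505, 0.05]
eef_rot: [-180.0, 0.0, -116.2]
contact_force: [-0.9, 1.5, 3.9]
gripper_width: 0.0221
gripper_force: 20.0
```

>>> send_rows --steps '[{"dp": [0, 0, -8], "roll": 0, "jaw": 15}, {"dp": [0, 0, -35], "roll": 0, "jaw": 15}, {"dp": [0, 0, -70], "roll": 0, "jaw": 15}, {"dp": [0, 0, -105], "roll": 0, "jaw": 15}, {"dp": [0, 0, -115], "roll": 0, "jaw": 15}]'

```text
time_s: 18.75
tcp_pos: [0.4918, -0.2507, 0.1673]
eef_rot: [-179.8, 0.1, -116.2]
contact_force: [0.5, 0.9, -0.7]
gripper_width: 0.0218
gripper_force: 20.0
```

```bash
python3 - <<'E'
from h import *
from plan import plan
plan([(554,-39,160,-169.4)])
i,K,R,t=cam("scene"); s=r.get_state()
p,_=cv2.projectPoints(np.array([s["tcp_pos"]]),cv2.Rodrigues(R)[0],t,K,None); u,v=p.ravel().astype(int); print(u,v)
cv2.imwrite("pics/p9.png",cv2.resize(i[v-40:v+70,u-60:u+60],None,fx=4,fy=4,interpolation=2))
E
```

```text
t 18.75 at [ 491.8 -250.7  167.3 -116.2]
[ 554.   -39.   160.  -169.4] dp [-217.4, 37.5, 7.3] roll 0.929 | 221 mm
317 164
```

View pics/p9.png

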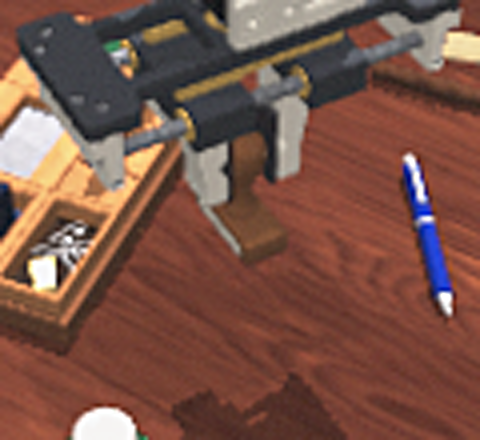

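Stamp held upright by its handle (foot at about (245,235)), foot long side in line with tool x; ball pen undisturbed.

>>> send_rows --steps '[{"dp": [-45, 8, 0], "roll": 0.185, "jaw": 15}, {"dp": [-90, 15, 0], "roll": 0.37, "jaw": 15}, {"dp": [-135, 23, 0], "roll": 0.556, "jaw": 15}, {"dp": [-180, 31, 2], "roll": 0.742, "jaw": 15}, {"dp": [-217, 37.5, 7], "roll": 0.929, "jaw": 15}]'

```text
time_s: 19.42
tcp_pos: [0.5526, -0.0375, 0.1565]
eef_rot: [180.0, -0.1, -169.7]
contact_force: [-0.2, -0.3, -0.3]
gripper_width: 0.0219
gripper_force: 20.0
```

>>> send_rows --steps '[{"dp": [0, 0, 0], "roll": 0, "jaw": 15}, {"dp": [0, 0, 0], "roll": 0, "jaw": 15}, {"dp": [0, 0, 15], "roll": 0, "jaw": 15}, {"dp": [0, 0, 35], "roll": 0, "jaw": 15}, {"dp": [0, 0, 40], "roll": 0, "jaw": 15}]'

```text
time_s: 20.05
tcp_pos: [0.5514, -0.0402, 0.1156]
eef_rot: [180.0, -0.2, -169.5]
contact_force: [-0.0, 0.2, -0.4]
gripper_width: 0.0223
gripper_force: 20.0
```

```bash
python3 - <<'E'
from plan import plan
plan([(554,-39,69,-169.4)])
E
```

```text
t 20.05 at [ 551.4  -40.2  115.6 -169.5]
[ 554.   -39.    69.  -169.4] dp [-2.8, 0.7, 46.6] roll -0.001 | 47 mm
```

>>> send_rows --steps '[{"dp": [-2, 0.5, 6], "roll": 0, "jaw": 15}, {"dp": [-2, 0.5, 16], "roll": 0, "jaw": 15}, {"dp": [-2, 0.5, 26], "roll": 0, "jaw": 15}, {"dp": [-2, 0.5, 36], "roll": 0, "jaw": 15}, {"dp": [-2, 0.5, 42], "roll": 0, "jaw": 15}]'

```text
time_s: 20.68
tcp_pos: [0.5544, -0.0383, 0.0748]
eef_rot: [-180.0, -0.0, -169.4]
contact_force: [-0.2, -0.1, -1.3]
gripper_width: 0.0221
gripper_force: 20.0
```

>>> send_rows --steps '[{"dp": [0, 0, 1], "roll": 0, "jaw": 15}, {"dp": [0, 0, 2], "roll": 0, "jaw": 15}, {"dp": [0, 0, 3], "roll": 0, "jaw": 15}, {"dp": [0, 0, 4], "roll": 0, "jaw": 15}, {"dp": [0, 0, 4], "roll": 0, "jaw": 15}]'

```text
time_s: 21.3
tcp_pos: [0.5547, -0.0383, 0.0716]
eef_rot: [180.0, 0.0, -169.4]
contact_force: [0.1, 0.1, -0.9]
gripper_width: 0.0223
gripper_force: 20.0
```

>>> send_rows --steps '[{"dp": [0, 0, 0.7], "roll": 0, "jaw": 15}, {"dp": [0, 0, 1.5], "roll": 0, "jaw": 15}, {"dp": [0, 0, 1.5], "roll": 0, "jaw": 15}]'

```text
time_s: 21.68
tcp_pos: [0.5546, -0.0383, 0.07]
eef_rot: [-180.0, -0.0, -169.4]
contact_force: [-0.4, 0.5, 0.7]
gripper_width: 0.0223
gripper_force: 20.0
```

>>> send_rows --steps '[{"dp": [0, 0, 0.5], "roll": 0, "jaw": 15}, {"dp": [0, 0, 1], "roll": 0, "jaw": 15}, {"dp": [0, 0, 1], "roll": 0, "jaw": 15}]'

```text
time_s: 22.05
tcp_pos: [0.5547, -0.0383, 0.0691]
eef_rot: [-180.0, -0.0, -169.4]
contact_force: [0.3, -0.4, 0.5]
gripper_width: 0.0221
gripper_force: 20.0
```

>>> send_rows --steps '[{"dp": [0, 0, 0.5], "roll": 0, "jaw": 15}, {"dp": [0, 0, 1], "roll": 0, "jaw": 15}, {"dp": [0, 0, 1], "roll": 0, "jaw": 15}]'

```text
time_s: 22.42
tcp_pos: [0.5549, -0.0382, 0.0689]
eef_rot: [-180.0, 0.0, -169.4]
contact_force: [-3.3, 1.5, 8.0]
gripper_width: 0.0217
gripper_force: 20.0
```

>>> send_rows --steps '[{"dp": [0, 0, -0.5], "roll": 0, "jaw": 20}, {"dp": [0, 0, -0.5], "roll": 0, "jaw": 30}, {"dp": [0, 0, -0.5], "roll": 0, "jaw": 42}, {"dp": [0, 0, -0.5], "roll": 0, "jaw": 42}, {"dp": [0, 0, -0.5], "roll": 0, "jaw": 42}]'

```text
time_s: 23.05
tcp_pos: [0.5547, -0.0383, 0.0685]
eef_rot: [-180.0, -0.0, -169.4]
contact_force: [-0.5, -0.4, -0.6]
gripper_width: 0.0367
gripper_force: 0.0
```

>>> send_rows --steps '[{"dp": [0, 0, -10], "roll": 0, "jaw": 42}, {"dp": [0, 0, -30], "roll": 0, "jaw": 42}, {"dp": [0, 0, -60], "roll": 0, "jaw": 42}, {"dp": [0, 0, -90], "roll": 0, "jaw": 42}, {"dp": [0, 0, -100], "roll": 0, "jaw": 42}]'

```text
time_s: 23.68
tcp_pos: [0.5557, -0.0381, 0.1712]
eef_rot: [-180.0, 0.2, -169.4]
contact_force: [0.1, 0.4, -0.4]
gripper_width: 0.0369
gripper_force: 0.0
```

```bash
python3 - <<'E'
from plan import plan
plan([(480,-205,165,-148),(407.2,-366.5,100,-128)])
E
```

```text
t 23.675 at [ 555.7  -38.1  171.2 -169.4]
[ 480. -205.  165. -148.] dp [105.1, -150.1, 6.2] roll -0.373 | 183 mm
[ 407.2 -366.5  100.  -128. ] dp [147.3, -98.4, 65.0] roll -0.349 | 189 mm
```

>>> send_rows --steps '[{"dp": [21, -30, 1], "roll": -0.075, "jaw": 45}, {"dp": [42, -60, 2], "roll": -0.15, "jaw": 50}, {"dp": [63, -90, 3], "roll": -0.225, "jaw": 50}, {"dp": [84, -120, 4], "roll": -0.3, "jaw": 50}, {"dp": [105, -150, 6], "roll": -0.373, "jaw": 50}]'

```text
time_s: 24.3
tcp_pos: [0.4782, -0.2059, 0.1624]
eef_rot: [180.0, -0.0, -147.9]
contact_force: [0.3, -0.2, 0.8]
gripper_width: 0.0437
gripper_force: 0.0
```

>>> send_rows --steps '[{"dp": [35, -24, 10], "roll": -0.08, "jaw": 50}, {"dp": [75, -50, 25], "roll": -0.17, "jaw": 50}, {"dp": [115, -77, 45], "roll": -0.26, "jaw": 50}, {"dp": [147, -98, 65], "roll": -0.349, "jaw": 50}, {"dp": [147, -98, 65], "roll": -0.349, "jaw": 50}]'

```text
time_s: 24.92
tcp_pos: [0.4036, -0.3671, 0.0955]
eef_rot: [179.8, -0.1, -128.2]
contact_force: [0.1, 0.1, -0.5]
gripper_width: 0.0441
gripper_force: 0.0
```

```bash
python3 - <<'E'
from h import *
from plan import plan
plan([(407.2,-366.5,20,-128)])
# eraser check: white part + blue sleeve in the first scene picture
d=np.load("scene.npz"); C=(d["K"],d["R"],d["t"])
i0=cv2.imread("pics/scene0.png"); i1,*_=cam("scene")
for i in(i0,i1):
    c=i[245:285,320:360].astype(int); b,g,rr=c[...,0],c[...,1],c[...,2]
    m=((b>rr+5)|(c.min(2)>150)).astype(np.uint8)
    n,l,s,ce=cv2.connectedComponentsWithStats(m); k=1+s[1:,4].argmax(); print(s[k],ray(ce[k][0]+320,ce[k][1]+245,.008,*C))
E
```

```text
t 24.925 at [ 403.6 -367.1   95.5 -128.2]
[ 407.2 -366.5   20.  -128. ] dp [-2.7, -2.4, 75.5] roll -0.004 | 76 mm
[ 11   9  17  23 243] [ 0.40577225 -0.36507822  0.008     ]
[ 11   9  18  23 247] [ 0.40581098 -0.36495077  0.008     ]
```

>>> send_rows --steps '[{"dp": [-2, -1.5, 20], "roll": 0, "jaw": 50}, {"dp": [-2, -1.5, 45], "roll": 0, "jaw": 50}, {"dp": [-2, -1.5, 65], "roll": 0, "jaw": 50}, {"dp": [-2, -1.5, 75], "roll": 0, "jaw": 50}, {"dp": [-2, -1.5, 75], "roll": 0, "jaw": 50}]'

```text
time_s: 25.6
tcp_pos: [0.4088, -0.3648, 0.0225]
eef_rot: [180.0, -0.0, -128.0]
contact_force: [0.5, 1.0, 0.3]
gripper_width: 0.0439
gripper_force: 0.0
```

>>> send_rows --steps '[{"dp": [0, 0, 0], "roll": 0, "jaw": 50}]'

```text
time_s: 25.72
tcp_pos: [0.4093, -0.3654, 0.0235]
eef_rot: [-179.9, 0.0, -128.0]
contact_force: [0.4, 0.4, -0.4]
gripper_width: 0.0439
gripper_force: 0.0
```

>>> send_rows --newtons 12 --steps '[{"dp": [2, 1.5, 3], "roll": 0, "jaw": 50}, {"dp": [2, 1.5, 3], "roll": 0, "jaw": 40}, {"dp": [2, 1.5, 3], "roll": 0, "jaw": 20}, {"dp": [2, 1.5, 3], "roll": 0, "jaw": 15}, {"dp": [2, 1.5, 3], "roll": 0, "jaw": 15}]'

```text
time_s: 26.35
tcp_pos: [0.4062, -0.3661, 0.0197]
eef_rot: [-180.0, -0.0, -128.0]
contact_force: [-0.6, 0.2, 2.3]
gripper_width: 0.0224
gripper_force: 12.0
```

>>> send_rows --steps '[{"dp": [0, 0, 0], "roll": 0, "jaw": 15}, {"dp": [0, 0, 0], "roll": 0, "jaw": 15}]'

```text
time_s: 26.6
tcp_pos: [0.4062, -0.3661, 0.0197]
eef_rot: [-180.0, -0.0, -128.0]
contact_force: [-1.1, -1.2, 1.8]
gripper_width: 0.0228
gripper_force: 12.0
```

>>> send_rows --steps '[{"dp": [0, 0, -8], "roll": 0, "jaw": 15}, {"dp": [0, 0, -40], "roll": 0, "jaw": 15}, {"dp": [0, 0, -80], "roll": 0, "jaw": 15}, {"dp": [0, 0, -120], "roll": 0, "jaw": 15}, {"dp": [0, 0, -140], "roll": 0, "jaw": 15}]'

```text
time_s: 27.22
tcp_pos: [0.407, -0.3663, 0.1625]
eef_rot: [-179.8, 0.0, -128.0]
contact_force: [0.2, -0.1, -0.5]
gripper_width: 0.0225
gripper_force: 12.0
```

```bash
python3 - <<'E'
from plan import plan
plan([(520,-195,160,-148),(633.6,-24,150,-169.4),(633.6,-24,47,-169.4)])
E
```

```text
t 27.225 at [ 407.  -366.3  162.5 -128. ]
[ 520. -195.  160. -148.] dp [-204.6, 16.5, 2.5] roll 0.349 | 205 mm
[ 633.6  -24.   150.  -169.4] dp [-187.0, 84.8, 10.0] roll 0.374 | 206 mm
[ 633.6  -24.    47.  -169.4] dp [-0.0, 0.0, 103.0] roll -0.0 | 103 mm
```

>>> send_rows --steps '[{"dp": [-41, 3, 0], "roll": 0.07, "jaw": 15}, {"dp": [-82, 6, 0], "roll": 0.14, "jaw": 15}, {"dp": [-123, 10, 1], "roll": 0.21, "jaw": 15}, {"dp": [-164, 13, 2], "roll": 0.28, "jaw": 15}, {"dp": [-205, 16.5, 2], "roll": 0.349, "jaw": 15}]'

```text
time_s: 27.85
tcp_pos: [0.5201, -0.1931, 0.1581]
eef_rot: [-180.0, 0.0, -148.2]
contact_force: [1.3, 0.4, 1.4]
gripper_width: 0.0229
gripper_force: 12.0
```

>>> send_rows --steps '[{"dp": [-45, 20, 0], "roll": 0.09, "jaw": 15}, {"dp": [-90, 40, 0], "roll": 0.18, "jaw": 15}, {"dp": [-135, 61, 3], "roll": 0.27, "jaw": 15}, {"dp": [-170, 77, 7], "roll": 0.34, "jaw": 15}, {"dp": [-187, 85, 10], "roll": 0.374, "jaw": 15}]'

```text
time_s: 28.48
tcp_pos: [0.634, -0.0213, 0.1476]
eef_rot: [180.0, 0.0, -169.5]
contact_force: [-0.9, 0.4, -0.2]
gripper_width: 0.0229
gripper_force: 12.0
```

>>> send_rows --steps '[{"dp": [0, 0, 0], "roll": 0, "jaw": 15}, {"dp": [0, 0, 0], "roll": 0, "jaw": 15}, {"dp": [0, 0, 30], "roll": 0, "jaw": 15}, {"dp": [0, 0, 60], "roll": 0, "jaw": 15}, {"dp": [0, 0, 60], "roll": 0, "jaw": 15}]'

```text
time_s: 29.1
tcp_pos: [0.6312, -0.0245, 0.0859]
eef_rot: [180.0, -0.2, -169.5]
contact_force: [0.0, 0.1, -0.1]
gripper_width: 0.0228
gripper_force: 12.0
```

```bash
python3 - <<'E'
from plan import plan
plan([(633.6,-24,47,-169.4)])
E
```

```text
t 29.1 at [ 631.2  -24.5   85.9 -169.5]
[ 633.6  -24.    47.  -169.4] dp [-2.5, 0.0, 38.9] roll -0.002 | 39 mm
```

>>> send_rows --steps '[{"dp": [-1, 0, 8], "roll": 0, "jaw": 15}, {"dp": [-1, 0, 18], "roll": 0, "jaw": 15}, {"dp": [-1, 0, 28], "roll": 0, "jaw": 15}, {"dp": [-1, 0, 33], "roll": 0, "jaw": 15}, {"dp": [-1, 0, 33], "roll": 0, "jaw": 15}]'

```text
time_s: 29.72
tcp_pos: [0.6339, -0.0231, 0.0541]
eef_rot: [-180.0, -0.1, -169.5]
contact_force: [-0.4, 0.3, -0.3]
gripper_width: 0.0223
gripper_force: 12.0
```

>>> send_rows --steps '[{"dp": [0, 0, 1], "roll": 0, "jaw": 15}, {"dp": [0, 0, 2], "roll": 0, "jaw": 15}, {"dp": [0, 0, 3], "roll": 0, "jaw": 15}, {"dp": [0, 0, 3.5], "roll": 0, "jaw": 15}, {"dp": [0, 0, 3.5], "roll": 0, "jaw": 15}]'

```text
time_s: 30.35
tcp_pos: [0.6341, -0.0231, 0.0511]
eef_rot: [-180.0, -0.0, -169.5]
contact_force: [-0.2, 0.3, 0.1]
gripper_width: 0.0227
gripper_force: 12.0
```

>>> send_rows --steps '[{"dp": [0, 0, 1], "roll": 0, "jaw": 15}, {"dp": [0, 0, 2], "roll": 0, "jaw": 15}, {"dp": [0, 0, 2.5], "roll": 0, "jaw": 15}, {"dp": [0, 0, 2.5], "roll": 0, "jaw": 15}]'

```text
time_s: 30.85
tcp_pos: [0.6341, -0.0231, 0.0485]
eef_rot: [-180.0, -0.0, -169.5]
contact_force: [-0.8, 0.9, 0.4]
gripper_width: 0.0227
gripper_force: 12.0
```

>>> send_rows --steps '[{"dp": [0, 0, 0.5], "roll": 0, "jaw": 15}, {"dp": [0, 0, 1], "roll": 0, "jaw": 15}, {"dp": [0, 0, 1], "roll": 0, "jaw": 15}]'

```text
time_s: 31.22
tcp_pos: [0.6341, -0.0231, 0.0475]
eef_rot: [-180.0, -0.0, -169.5]
contact_force: [0.6, 0.2, -0.7]
gripper_width: 0.0225
gripper_force: 12.0
```

>>> send_rows --steps '[{"dp": [0, 0, 0.5], "roll": 0, "jaw": 15}, {"dp": [0, 0, 1], "roll": 0, "jaw": 15}, {"dp": [0, 0, 1], "roll": 0, "jaw": 15}]'

```text
time_s: 31.6
tcp_pos: [0.6342, -0.0231, 0.0467]
eef_rot: [-180.0, 0.0, -169.5]
contact_force: [-0.5, -0.4, 2.3]
gripper_width: 0.0227
gripper_force: 12.0
```

```bash
python3 - <<'E'
from plan import plan
plan([(633.6,-24,47,-169.4)])
E
```

```text
t 31.6 at [ 634.2  -23.1   46.7 -169.5]
[ 633.6  -24.    47.  -169.4] dp [0.7, -0.8, -0.3] roll -0.001 | 1 mm
```

>>> send_rows --steps '[{"dp": [0, 0, -0.3], "roll": 0, "jaw": 28}, {"dp": [0, 0, -0.3], "roll": 0, "jaw": 36}, {"dp": [0, 0, -0.3], "roll": 0, "jaw": 38}, {"dp": [0, 0, -0.3], "roll": 0, "jaw": 38}]'

```text
time_s: 32.1
tcp_pos: [0.6341, -0.0231, 0.0468]
eef_rot: [180.0, -0.0, -169.5]
contact_force: [0.4, -0.8, 0.4]
gripper_width: 0.0332
gripper_force: 0.0
```

>>> send_rows --steps '[{"dp": [0, 0, -6], "roll": 0, "jaw": 38}, {"dp": [0, 0, -20], "roll": 0, "jaw": 38}, {"dp": [0, 0, -60], "roll": 0, "jaw": 38}, {"dp": [0, 0, -110], "roll": 0, "jaw": 38}, {"dp": [0, 0, -150], "roll": 0, "jaw": 38}]'

```text
time_s: 32.72
tcp_pos: [0.6346, -0.0231, 0.2004]
eef_rot: [-180.0, 0.1, -169.5]
contact_force: [0.8, 0.0, -0.6]
gripper_width: 0.033
gripper_force: 0.0
```

```bash
python3 - <<'E'
from plan import plan
plan([(560,250,230,-169.4)])
E
```

```text
t 32.725 at [ 634.6  -23.1  200.4 -169.5]
[ 560.   250.   230.  -169.4] dp [23.3, 282.2, -29.6] roll -0.001 | 285 mm
```

>>> send_rows --steps '[{"dp": [4, 55, -5], "roll": 0, "jaw": 38}, {"dp": [9, 110, -10], "roll": 0, "jaw": 38}, {"dp": [14, 165, -18], "roll": 0, "jaw": 38}, {"dp": [19, 225, -25], "roll": 0, "jaw": 38}, {"dp": [23, 280, -30], "roll": 0, "jaw": 38}]'

```text
time_s: 33.35
tcp_pos: [0.5597, 0.2499, 0.2288]
eef_rot: [179.9, 0.1, -169.4]
contact_force: [1.4, 0.3, -0.5]
gripper_width: 0.0331
gripper_force: 0.0
```

```bash
python3 - <<'E'
from h import *
i,K,R,t=cam("scene"); j,*_=cam("top")
a=cv2.resize(i[115:225,215:330],None,fx=3.6,fy=3.6,interpolation=2); b=cv2.resize(j[110:250,195:290],None,fx=3.6,fy=3.6,interpolation=2)
h=max(a.shape[0],b.shape[0]); f=lambda x:cv2.copyMakeBorder(x,0,h-x.shape[0],0,0,0)
w=np.hstack([f(a),f(b)]); cv2.imwrite("pics/p10.png",w); print(w.shape)
j0=cv2.imread("pics/top0.png")
for n,(u,v,U,V) in dict(ball=(320,105,378,170),green=(305,245,345,285)).items(): print(n,np.abs(j[v:V,u:U].astype(int)-j0[v:V,u:U]).mean())
E
```

```text
(504, 756, 3)
ball 0.615473032714412
green 0.8533333333333334
```

View pics/p10.png

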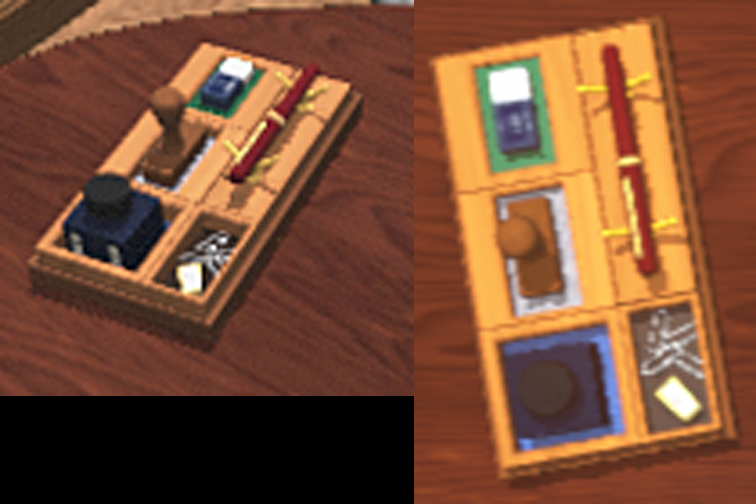

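The picture shows all four parts placed. The pen runs across both forks (612,50)–(648,270), the eraser is flat on green, the stamp is upright on grey, and the bottle is level in the blue pocket. The ball pen and green bottle are unchanged.

```bash
python3 -c "
from plant import r
print(r.close_job())"
```

```text
the job is handed in; nothing more can be done
None
```

I placed the pen, ink bottle, stamp and eraser in the tray in the order asked, left the ball pen and green bottle where they were, and handed the job in at about 33 s; no verdict came back.

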